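Press a label holder home behind a shelf lip

TASK

Two small plywood shelf risers stand on the table; take the grey label holder out of its slotted wooden block and slide its tongue down behind the metal lip on the front of the riser that carries the striped bowl. Push it fully home against the sprung plunger in that channel, until its shoulders sit down on the metal, and finish while still holding it pressed home, because the spring lifts it again when let go. Do not press the plunger of the other riser, and leave everything else where it stands.

Things in the scene. Friction and masses are not known exactly. Their poses are not given: they have to be found in the camera images.
- holder_center (a point): Loose grey T-shaped label holder, upright plate 10 mm thick (x), 83 mm tall, 60 g, blank card on its -x face. Point: its centre, half-way up; z up, y along its width. Head (grip here) 70 mm wide, from 6.5 mm below to 41.5 mm above the point; tongue below it 50 mm wide, 35 long, last 5 mm narrowed to 44 x 6. Its shoulders (10 mm each side, 6.5 mm below the point) are the stops. Starts in the block's slot.
- block: Fixed wooden block 52 x 110 x 38 mm (x, y, z) with a slot 54 mm (y) by 12 mm (x), 30 mm deep, open at the top, in which the holder stands. Origin at the centre of its underside.
- bowl_riser_mouth (a point): Centre of the label channel's mouth on the bowl's riser, level with the tops of its end cheeks, 78 mm above the table; x into the riser, away from the robot, y along the channel, z up. Channel 14 mm (x) by 54 mm (y), open upwards. Plunger top 21 mm below this point when up. Home: shoulders on the cheeks, holder's centre 6.5 mm above this point, y axes parallel (either way round).
- bowl_riser: Fixed plywood shelf riser under the bowl, 120 x 180 x 80 mm (x, y, z), origin at the centre of its underside; the channel's mouth is 67 mm in front of it (-x). Channel: aluminium lip 5 mm thick in front, its flared edge rising 4 mm above the mouth; a cheek 11 mm wide at either end, at mouth level; behind, a plate 110 mm long, 10 mm thick, top 10 mm above the mouth.
- bowl_riser_plunger (a joint): Sprung steel plunger (8 x 30 mm top) in the channel of the bowl's riser: 0 is up, grows as it is pressed down, in m; pressed by about 3 N at the start of the stroke and 9 N when the holder is home (0.014).
- pot_riser_mouth (a point): The same point on the other, identical fixed riser, which carries the dotted pot. Not to be used.
- pot_riser_plunger (a joint): Plunger of the other riser, same values; is not to be pressed.
- bowl: Small ceramic bowl with dark stripes, 65 mm across, 32 mm tall, loose, standing on the riser that is to be labelled. Bystander, to be left where it stands. Origin at the centre of its underside.
- pot: Dark pot with pale dots, 82 mm across, 70 mm tall, loose, standing on the other riser. Bystander, to be left where it stands. Origin at the centre of its underside.
- jar: Round glass jar 52 mm across, 62 mm tall. Bystander, to be left where it stands. Origin at the centre of its underside.
- tape: Roll of masking tape lying flat, 86 mm across, 19 mm tall. Bystander, to be left where it stands. Origin at the centre of its underside.
- rib: Flat wooden kidney-shaped potter's rib, 49 x 82 x 8 mm. Bystander, to be left where it stands. Origin at the centre of its underside.
- cutter: Plastic flower-shaped cutter, 49 mm across, 40 mm tall. Bystander, to be left where it stands. Origin at the centre of its underside.
Mind the look-alikes: they are no part of the job. Of the things shaped like the part that bears holder_center, the grey one is meant.

How it is judged:
By the outcome, as a careful person would: the job done as asked, in the order asked, and still so for the second after the job is handed in, while the arm keeps its last pose, push and grip.
It also fails if it takes over 42 s, if anything falls off the work surface, if the arm or the gripper's body presses on something with over 40 N, if the wrist force passes 120 N, or if a joint passes its speed limit or range.

ROBOT

A 6-joint arm with a two-finger parallel gripper is mounted at the origin on a cart in front of the work surface, level with it; the furniture and walls round the work are solid. World frame = base frame: x ahead of the robot, y to its left, z up, the work surface at z = 0. Lengths are in m, angles in rad, forces in N, time in s.
With the tool pointing down it reaches from about 0.375 to 0.925 m from the base axis. Payload 5.7 kg.
Tool frame: the origin (TCP) lies midway between the tips of the shut fingers; the grasp point (between the pads) lies 19 mm behind it; z points along the fingers, y is the direction in which the jaws open and shut (so a half turn about z gives the same grasp; the last joint's range is limited). The gripper opens to 88 mm and grips with 3 to 60 N. Pads are 20 mm wide; open, the fingers measure 115 mm over their backs; the gripper's body (75 mm by 178 mm) begins 61 mm behind the grasp point.
Start: joints at [-1.249, 0.359, 1.51, -0, 1.272, -0.115], TCP at [0.254, -0.544, 0.223] pointing down, gripper open.
Joint ranges: [-2.97, 2.97], [-1.01, 2.36], [0.21, 2.38], [-0.96, 4.11], [0.2, 2.71], [-2.98, 2.98]. Speed limits (rad/s): [2.39, 2.39, 3.14, 3.14, 3.14, 3.14].

INTERFACE

Orientations are given as [roll, pitch, yaw] about the fixed x, y, z axes, in that order (R = Rz(yaw) Ry(pitch) Rx(roll)).
In Python, from station import arm gives the robot as it stands. The module is installed in compiled form; this text tells all that it offers.
- The arm moves only by the tool send_rows, never from a script. Its argument "rows" is one flat list of numbers, 7 for each row, row after row: the turn, a rotation vector about the tool's x, y, z in degrees, then the shift along the tool's x, y, z in m, then the opening, from 0 (shut) to 1 (fully open). A call has 1 to 5 rows; each row is the pose to reach, as a shift and turn from the pose commanded when the call began, along the tool's axes at that moment; what a row does not reach only later rows make up. A row lasts 1/10 s, in which the tool goes at most 50 mm and 8.59 degrees, less where a joint would pass 70% of its speed; a pose out of reach is approached as far as the arm can. A call with a gripper value outside its range is refused whole. The fingers move at their own pace and stop on an object; "grip_force" is the grip in N (left out, the last holds). Time passes only in rows, so rows that repeat a pose let the fingers close. It gives the time, the measured TCP pose, the force and the opening at its end, in the units of the state.
- arm.sense(): the state, without advancing time (a new reading comes with each control period).
- arm.snapshot(name): name is "scene" or "top"; returns the picture (384x512x3 uint8, blue, green, red); there is no depth.
- arm.get_calibration(name): a dict with "fx", "fy", "cx", "cy" (pixels), "T" (4x4, takes a point from camera to world coordinates). Camera axes: x right, y down, z forward; pixel columns grow to the right and rows downward; lengths in m; the calibration is good to about 2 mm. A picture is of the moment at which its call begins. get_calibration takes no time and is no camera call.
- arm.finish_job(): hands the job in, once; it reports no verdict.
Trained networks look in the newest picture that a camera, given by its name, has taken for a name from the list of things; names that differ only in an ending like _2 or _b are one class to them, and where a whole thing is asked for, a point or a joint stands for the part that bears it (a point fixed in the world has none). Each returns a list of dicts, best first, with "confidence" (0 to 1); they miss things now and then, are a little off and sometimes report something else, mostly with a low value. They report only what shows in the picture. A call takes as long as a camera call. They do not tell look-alikes from the thing itself.
- arm.recognise(camera, label): "xyz" ([x, y, z] in m, in world coordinates, good to about 4 mm: the middle of the surface that is visible of it).
- arm.regions_of(camera, label): "region" (384x512 bool, what is visible of it).
- arm.spot_point(camera, label): "xyz" ([x, y, z] in m, in world coordinates, good to about 4 mm: a listed point, or the origin of a listed thing).
The state is a dict: "time": time; "q": joint angles; "qd": joint speeds; "tau": joint torques, N m; "position": TCP position; "tcp_rot": TCP orientation; "ft_force": force on the tool from outside, world axes, zero at the start; "moment": the same for the moment, N m; "width": opening from 0.0 (shut) to 1.0 (fully open).
Only numpy, scipy, OpenCV 4.12 (cv2) and the standard library are available. Lean on these libraries where they do the work, as an engineer would, in place of code of your own. Each camera call takes 0.05 s, during which the arm holds its last target.

## Working session

There is one attempt and no reset: what is moved stays moved. The work goes in short steps, Python scripts to look and compute and a tool call to move; the robot and the scene stay as the last step left them, time stands still between calls to the robot, and variables do not carry over. Pictures are saved under pics/ and viewed, and the job is handed in when it is done.

Besides the shell and the picture viewer there is one more tool, called as a command line: name --argument value ..., lists and objects as JSON in quotes. send_rows: Moves the arm, as the interface text tells. Its arguments: {"type":"object","properties":{"rows":{"type":"array"},"grip_force":{"type":"number"}},"required":["rows"]}

```bash
mkdir -p pics; python3 - <<'E'
from station import arm
import cv2,numpy as np
print(arm.sense())
for n in("scene","top"):
    cv2.imwrite(f"pics/{n}0.png",arm.snapshot(n)); c=arm.get_calibration(n); print(n,c["fx"],c["cx"],c["cy"],np.round(c["T"],3).tolist())
    for l in("holder_center","block","bowl_riser_mouth","bowl_riser","pot_riser_mouth","bowl","pot","jar","tape","rib","cutter"):
        print(n,l,[(np.round(d["xyz"],4).tolist(),round(d["confidence"],2)) for d in arm.spot_point(n,l)])
print(arm.sense()["time"])
E
```

```text
{'time': 0.0, 'q': array([-1.24912421e+00,  3.59524914e-01,  1.51139890e+00, -1.72686323e-05,
        1.27250679e+00, -1.15065621e-01]), 'qd': array([ 0.00090202,  0.0013305 , -0.00140698,  0.00092029, -0.00051877,
        0.00133317]), 'tau': array([ 5.39565044e-04, -5.15371299e+01, -2.70719790e+01,  6.73925062e-02,
        3.48571851e-02, -1.29455671e-04]), 'position': array([ 0.2535815 , -0.54303114,  0.22181051]), 'tcp_rot': array([-3.13976496e+00, -1.94631305e-04,  4.36742651e-01]), 'ft_force': array([-0.11249747,  0.02091348,  0.54141029]), 'moment': array([ 0.00566099, -0.01047116,  0.03298192]), 'width': 1.0017501491969734}
scene 368.84100185710287 256.7547619111352 193.25101891637092 [[0.613, -0.364, 0.701, -0.286], [-0.79, -0.258, 0.556, -0.648], [-0.022, -0.895, -0.446, 0.562], [0.0, 0.0, 0.0, 1.0]]
scene holder_center [([0.2692, -0.45, 0.0416], 0.93), ([0.269, -0.3102, 0.0404], 0.91), ([0.3876, -0.2159, 0.0491], 0.82), ([0.3944, -0.3452, 0.0343], 0.8)]
scene block []
scene bowl_riser_mouth [([0.56, -0.1241, 0.0791], 0.88)]
scene bowl_riser [([0.6231, -0.1233, -0.0021], 0.
[... 723 characters left out ...]
p holder_center [([0.2733, -0.4472, 0.0406], 0.72), ([0.3862, -0.2225, 0.0533], 0.41), ([0.3958, -0.3484, 0.0433], 0.38)]
top block [([0.3875, -0.2167, -0.0011], 0.78)]
top bowl_riser_mouth [([0.5592, -0.1214, 0.0748], 0.86)]
top bowl_riser [([0.624, -0.1187, -0.0009], 0.71)]
top pot_riser_mouth [([0.5913, 0.131, 0.081], 0.57)]
top bowl [([0.6389, -0.1445, 0.0781], 0.6)]
top pot [([0.6757, 0.1093, 0.0807], 0.83)]
top jar [([0.397, 0.2953, -0.0008], 0.45), ([0.5107, 0.3275, 0.0021], 0.42)]
top tape [([0.5874, 0.1279, 0.0794], 0.65), ([0.4103, 0.0844, 0.0016], 0.59)]
top rib [([0.3765, -0.0513, -0.0053], 0.51)]
top cutter [([0.5113, 0.3275, 0.0014], 0.6), ([0.5583, -0.1218, 0.0766], 0.45)]
1.2
```

View pics/scene0.png

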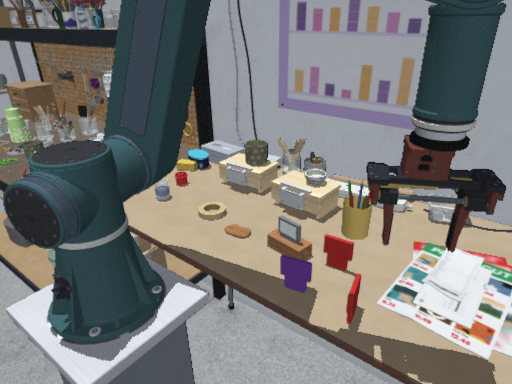

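View pics/top0.png

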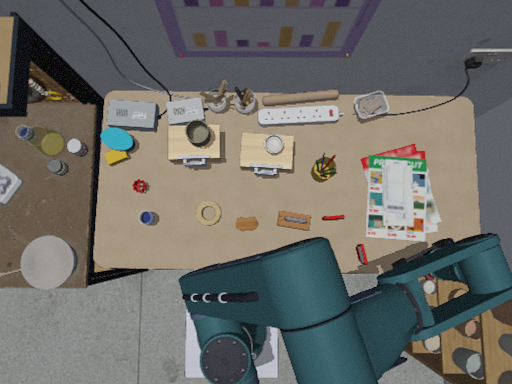

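```bash
python3 - <<'E'
import cv2
s=cv2.imread("pics/scene0.png");t=cv2.imread("pics/top0.png")
cv2.imwrite("pics/s_crop.png",cv2.resize(s[155:275,210:370],None,fx=5,fy=5,interpolation=cv2.INTER_CUBIC))
cv2.imwrite("pics/t_crop.png",cv2.resize(t[125:235,225:345],None,fx=5,fy=5,interpolation=cv2.INTER_CUBIC))
E
```

```text
(no output)
```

View pics/s_crop.png

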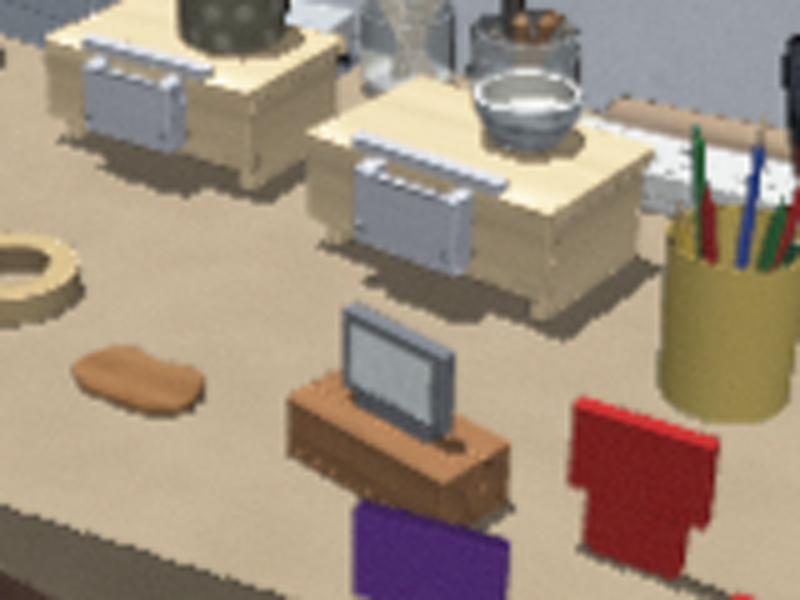

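View pics/t_crop.png

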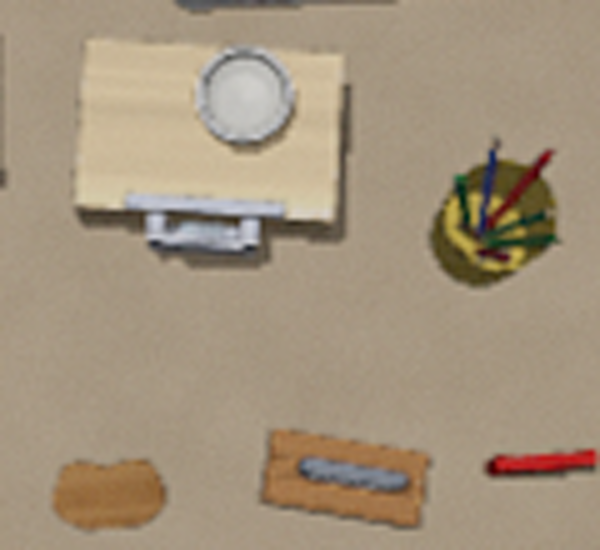

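```bash
cat > h.py <<'E'
from station import arm
import cv2,numpy as np
from scipy.optimize import minimize
C={n:arm.get_calibration(n) for n in("scene","top")}
def proj(n,P):
    c=C[n];T=np.array(c["T"]);p=(np.atleast_2d(P)-T[:3,3])@T[:3,:3]
    return np.c_[c["fx"]*p[:,0]/p[:,2]+c["cx"],c["fy"]*p[:,1]/p[:,2]+c["cy"]]
def box(x0,x1,y0,y1,z0,z1): return np.array([[x,y,z] for x in(x0,x1) for y in(y0,y1) for z in(z0,z1)])
def tf(p,P):
    c,s=np.cos(p[2]),np.sin(p[2]);return np.c_[p[0]+c*P[:,0]-s*P[:,1],p[1]+s*P[:,0]+c*P[:,1],P[:,2]]
def render(n,p,boxes,off):
    m=np.zeros((384*4,512*4),np.uint8)
    for b in boxes:
        uv=(proj(n,tf(p,b))+off+.5)*4-.5
        cv2.fillConvexPoly(m,cv2.convexHull(np.round(uv*16).astype(np.int32)),255,shift=4)
    return cv2.resize(m,(512,384),interpolation=cv2.INTER_AREA)/255.
def fit(masks,boxes,p0,ignore={}):
    def cost(v,ns):
        p=[p0[0]+v[0]*.01,p0[1]+v[1]*.01,p0[2]+v[2]*.1];e=0
        for n in ns:
            d=np.abs(render(n,p,boxes,0)-masks[n])
            if n in ignore:d=d*~ignore[n]
            e+=d.sum()/masks[n].sum()
        return e
    out={}
    for ns in [[k] for k in masks]+[list(masks)]:
        best=min((minimize(cost,[0,0,y],args=(ns,),method="Nelder-Mead",options=dict(initial_simplex=np.array([[0,0,y],[1,0,y],[0,1,y],[0,0,y+1]]),xatol=1e-3,fatol=1e-5)) for y in(-1,0,1)),key=lambda r:r.fun)
        v=best.x;out[",".join(ns)]=(np.round([p0[0]+v[0]*.01,p0[1]+v[1]*.01,p0[2]+v[2]*.1],4),round(best.fun,3))
    return out
BLOCK=[box(-.026,.026,-.055,.055,0,.038)]
RISER=[box(-.06,.06,-.09,.09,0,.08),box(-.079,-.06,-.038,.038,.03,.078),box(-.06,-.05,-.055,.055,.03,.088)]
E
python3 - <<'E'
from h import *
for n in C: arm.snapshot(n)
R={}
for l in("block","bowl_riser","bowl","holder_center"):
    for n in C:
        for i,d in enumerate(arm.regions_of(n,l)):
            ys,xs=np.nonzero(d["region"]);R[f"{l}|{n}|{i}"]=d["region"]
            print(l,n,i,round(d["confidence"],2),ys.size,xs.mean().round(1),ys.mean().round(1))
np.savez("R.npz",**R)
E
```

```text
block scene 0 0.82 790 288.4 245.9
block top 0 0.67 410 292.6 220.0
bowl_riser scene 0 0.79 2093 304.4 193.5
bowl_riser top 0 0.91 1631 264.8 155.4
bowl_riser top 1 0.41 85 294.7 219.8
bowl scene 0 0.74 407 211.5 210.5
bowl scene 1 0.64 293 315.4 176.6
bowl scene 2 0.59 238 161.4 189.1
bowl top 0 0.57 264 272.7 143.9
bowl top 1 0.28 1593 264.0 154.9
holder_center scene 0 0.98 391 352.6 299.0
holder_center scene 1 0.97 806 337.3 251.7
holder_center scene 2 0.94 893 295.1 272.8
holder_center scene 3 0.91 464 288.3 229.4
holder_center top 0 0.66 191 361.5 254.7
holder_center top 1 0.46 62 295.0 220.0
holder_center top 2 0.38 53 330.2 217.6
```

```bash
python3 - <<'E'
from h import *
R=np.load("R.npz")
dil=lambda m:cv2.dilate(m.astype(np.uint8),np.ones((3,3)))>0
mb={n:R[f"block|{n}|0"].astype(float) for n in C}
ig={"scene":dil(R["holder_center|scene|3"])|dil(R["holder_center|scene|2"]),"top":dil(R["holder_center|top|1"])}
print(fit(mb,BLOCK,[.387,-.217,0],ig))
mr={n:R[f"bowl_riser|{n}|0"].astype(float) for n in C}
ig={"scene":dil(R["bowl|scene|1"]),"top":dil(R["bowl|top|0"])}
f=fit(mr,RISER,[.624,-.12,0],ig);print(f)
for k,(p,_) in f.items(): print(k,tf(p,np.array([[-.067,0,.078]])))
E
```

```text
{'scene': (array([ 0.382 , -0.2183, -0.2079]), np.float64(0.037)), 'top': (array([ 0.3848, -0.2145, -0.1855]), np.float64(0.104)), 'scene,top': (array([ 0.3845, -0.2155, -0.1871]), np.float64(0.163))}
{'scene': (array([ 0.6374, -0.1124,  0.0318]), np.float64(0.107)), 'top': (array([ 0.6208, -0.1203, -0.0698]), np.float64(0.098)), 'scene,top': (array([ 0.6223, -0.1188, -0.112 ]), np.float64(0.247))}
scene [[ 0.57043387 -0.11453024  0.078     ]]
top [[ 0.55396315 -0.1156272   0.078     ]]
scene,top [[ 0.55571978 -0.11131168  0.078     ]]
```

```bash
cat >> h.py <<'E'
def seg(a,b,n=60):
    t=np.linspace(0.03,.97,n)[:,None];return np.array(a)*(1-t)+np.array(b)*t
def grad(im,s=1.0):
    g=[0,0]
    f=cv2.GaussianBlur(im.astype(np.float32),(0,0),s)
    gx=cv2.Sobel(f,cv2.CV_32F,1,0)/8;gy=cv2.Sobel(f,cv2.CV_32F,0,1)/8
    k=np.argmax(gx**2+gy**2,axis=2)[...,None]
    return np.sqrt(np.take_along_axis(gx,k,2)[...,0]**2+np.take_along_axis(gy,k,2)[...,0]**2)
def edgefit(ims,segs,p0,offs=False):
    G={n:np.minimum(grad(im),25) for n,im in ims.items()}
    def cost(v,ns):
        p=[p0[0]+v[0]*.005,p0[1]+v[1]*.005,p0[2]+v[2]*.05];e=0
        for n in ns:
            uv=proj(n,tf(p,np.vstack(segs[n]))).astype(np.float32)
            e-=cv2.remap(G[n],uv[:,0],uv[:,1],cv2.INTER_CUBIC).mean()
        return e
    out={}
    for ns in [[k] for k in ims]+[list(ims)]:
        best=min((minimize(cost,[x,y,w],args=(ns,),method="Nelder-Mead",options=dict(initial_simplex=np.array([[x,y,w],[x+1,y,w],[x,y+1,w],[x,y,w+1]]),xatol=1e-3,fatol=1e-5)) for x in(-1,0,1) for y in (-1,0,1) for w in(-1,0,1)),key=lambda r:r.fun)
        v=best.x;out[",".join(ns)]=(np.round([p0[0]+v[0]*.005,p0[1]+v[1]*.005,p0[2]+v[2]*.05],4),round(best.fun,2))
    return out
def top4(hx,hy,z): return [seg([-hx,-hy,z],[-hx,hy,z]),seg([-hx,hy,z],[hx,hy,z]),seg([hx,hy,z],[hx,-hy,z]),seg([hx,-hy,z],[-hx,-hy,z])]
E
python3 - <<'E'
from h import *
ims={n:cv2.imread(f"pics/{n}0.png") for n in C}
b=top4(.026,.055,.038)
bs=b+[seg([-.026,-.055,0],[-.026,-.055,.038],30),seg([-.026,-.055,0],[-.026,.055,0]),seg([-.026,.055,0],[-.026,.055,.038],30),seg([-.026,-.055,0],[.026,-.055,0])]
fb=edgefit(ims,{"top":b,"scene":bs},[.385,-.216,-.18]);print(fb)
r=top4(.06,.09,.08)
rs=r+[seg([-.06,-.09,0],[-.06,-.09,.08],40)]
fr=edgefit(ims,{"top":r,"scene":rs},[.623,-.12,-.06]);print(fr)
for k,(p,_) in fr.items(): print(k,tf(p,np.array([[-.067,0,.078]])).round(4))
for n,(x0,y0,w,h,k) in {"scene":(210,155,160,120,5),"top":(225,125,120,110,5)}.items():
    im=cv2.resize(ims[n][y0:y0+h,x0:x0+w],None,fx=k,fy=k,interpolation=cv2.INTER_CUBIC)
    for p,bx in((fb["scene,top"][0],BLOCK),(fr["scene,top"][0],RISER[:1])):
        for P in top4(*((.026,.055,.038) if bx is BLOCK else (.06,.09,.08))):
            for u in (proj(n,tf(p,P))+.5-[x0,y0])*k: cv2.circle(im,tuple(int(a) for a in u),1,(0,0,255),-1)
    p=fr["scene,top"][0]
    ch=[seg([-.079,-.038,.078],[-.079,.038,.078]),seg([-.074,-.027,.078],[-.074,.027,.078]),seg([-.05,-.055,.088],[-.05,.055,.088]),seg([-.06,-.055,.088],[-.06,.055,.088])]
    for P in ch:
        for u in (proj(n,tf(p,P))+.5-[x0,y0])*k: cv2.circle(im,tuple(int(a) for a in u),1,(0,200,0),-1)
    cv2.imwrite(f"pics/ov_{n}.png",im)
E
```

```text
{'scene': (array([ 0.3835, -0.2193, -0.1631]), np.float64(-17.61)), 'top': (array([ 0.3829, -0.2148, -0.1685]), np.float64(-18.1)), 'scene,top': (array([ 0.3831, -0.2171, -0.1719]), np.float64(-34.16))}
{'scene': (array([ 0.6299, -0.1232, -0.0834]), np.float64(-20.13)), 'top': (array([ 0.6234, -0.1205, -0.0728]), np.float64(-17.98)), 'scene,top': (array([ 0.6242, -0.121 , -0.0642]), np.float64(-37.01))}
scene [[ 0.5631 -0.1176  0.078 ]]
top [[ 0.5566 -0.1156  0.078 ]]
scene,top [[ 0.5573 -0.1167  0.078 ]]
```

View pics/ov_scene.png

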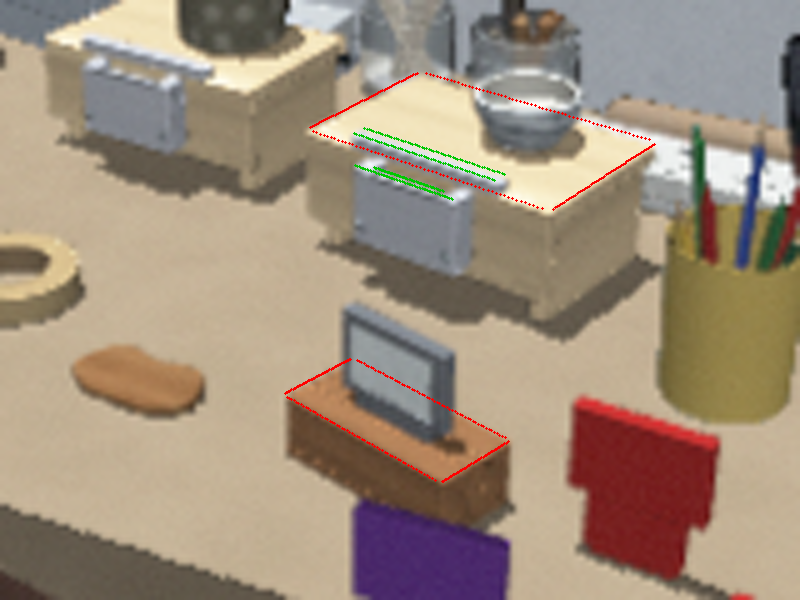

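View pics/ov_top.png

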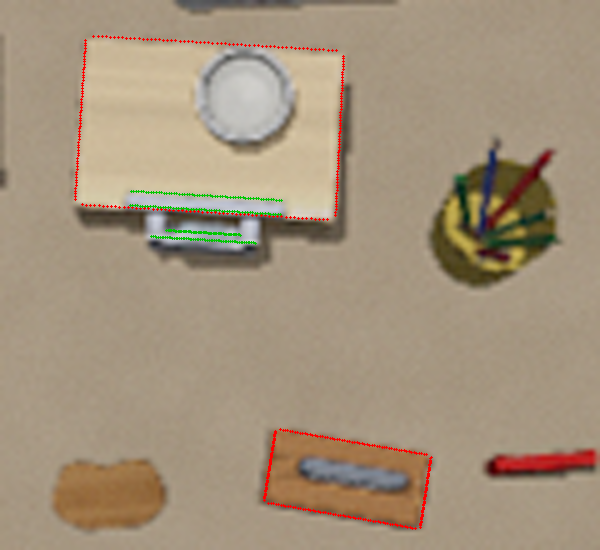

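```bash
cat >> h.py <<'E'
from scipy.spatial.transform import Rotation as Rot
def delta(xyz,yaw,cmd=None):
    s=arm.sense();R0=Rot.from_euler("xyz",s["tcp_rot"]) if cmd is None else Rot.from_euler("xyz",[np.pi,0,cmd[3]])
    p0=s["position"] if cmd is None else np.array(cmd[:3])
    R1=Rot.from_euler("xyz",[np.pi,0,yaw])
    print("rotvec deg",(R0.inv()*R1).as_rotvec(degrees=True).round(2),"shift",R0.inv().apply(np.array(xyz)-p0).round(4))
E
python3 -c "
from h import *
delta([.383,-.2165,.19],1.40)"
```

```text
rotvec deg [ -0.     0.   -55.19] shift [ 0.2555 -0.2418  0.0326]
```

send_rows --rows '[0,0,-8,0.036,-0.034,0.005,1,0,0,-16,0.072,-0.068,0.01,1,0,0,-24,0.108,-0.102,0.014,1,0,0,-32,0.145,-0.137,0.018,1,0,0,-40,0.181,-0.172,0.023,1]' --grip_force 25

```text
time: 2.2
position: [0.345, -0.3111, 0.1999]
tcp_rot: [3.141, 0.0, 1.14]
ft_force: [1.5, 1.0, -0.2]
width: 1.002
```

```bash
python3 -c "
from h import *
s=arm.sense();print(s['position'],s['tcp_rot'],s['qd'].round(2))
delta([.383,-.2165,.19],1.40)"
```

```text
[ 0.34499698 -0.3110667   0.19990151] [3.14076058e+00 1.16375299e-04 1.14001716e+00] [ 0.9  -0.23  0.45  0.   -0.23 -0.5 ]
rotvec deg [ 5.00e-02  1.00e-02 -1.49e+01] shift [ 0.1018 -0.005   0.0099]
```

send_rows --rows '[0,0,-8,0.05,-0.0025,0.005,1,0,0,-14.9,0.09,-0.005,0.009,1,0,0,-14.9,0.102,-0.005,0.01,1,0,0,-14.9,0.102,-0.005,0.01,1,0,0,-14.9,0.102,-0.005,0.01,1]'

```text
time: 2.7
position: [0.3834, -0.2193, 0.1901]
tcp_rot: [3.141, 0.001, 1.394]
ft_force: [0.2, 0.3, -0.3]
width: 1.003
```

```bash
python3 -c "
from h import *
s=arm.sense();print(s['position'],s['tcp_rot'],s['qd'].round(2))
delta([.383,-.2165,.0585],1.40)
a=arm.snapshot('scene');b=arm.snapshot('top')
cv2.imwrite('pics/a1.png',np.hstack([cv2.resize(a[130:280,200:360],(400,375)),cv2.resize(b[160:280,220:360],(400,343)).copy() if 0 else cv2.resize(b[150:281,220:360],(400,375))]))
"
```

```text
[ 0.38336542 -0.21926273  0.1901316 ] [3.14086614e+00 1.12383867e-03 1.39407876e+00] [-0.02  0.01 -0.01 -0.    0.   -0.  ]
rotvec deg [ 0.04  0.06 -0.34] shift [ 0.0028 -0.0009  0.1316]
```

View pics/a1.png

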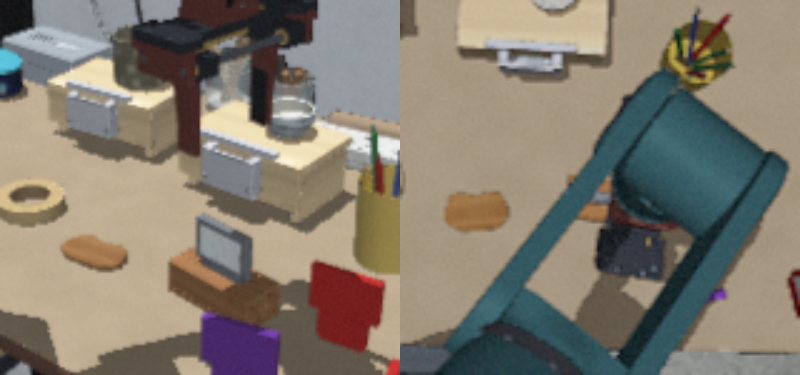

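send_rows --rows '[0,0,-0.3,0.001,0,0.035,1,0,0,-0.3,0.0028,-0.001,0.07,1,0,0,-0.3,0.0028,-0.001,0.1,1,0,0,-0.3,0.0028,-0.001,0.122,1,0,0,-0.3,0.0028,-0.001,0.1316,1]'

```text
time: 3.3
position: [0.3813, -0.2158, 0.0565]
tcp_rot: [-3.139, -0.001, 1.398]
ft_force: [0.5, -0.3, -0.5]
width: 1.002
```

```bash
python3 -c "
from h import *
s=arm.sense();print(s['position'],s['tcp_rot'],s['qd'].round(2))
delta([.383,-.2165,.0585],1.40)
a=arm.snapshot('scene')
cv2.imwrite('pics/a2.png',cv2.resize(a[150:275,220:380],(800,625))[:600])
"
```

```text
[ 0.38132332 -0.21582048  0.05645801] [-3.13902262e+00 -1.23758165e-03  1.39760180e+00] [ 0.01  0.15  0.06  0.   -0.23  0.  ]
rotvec deg [-0.15 -0.07 -0.14] shift [-0.0004  0.0018 -0.002 ]
```

View pics/a2.png

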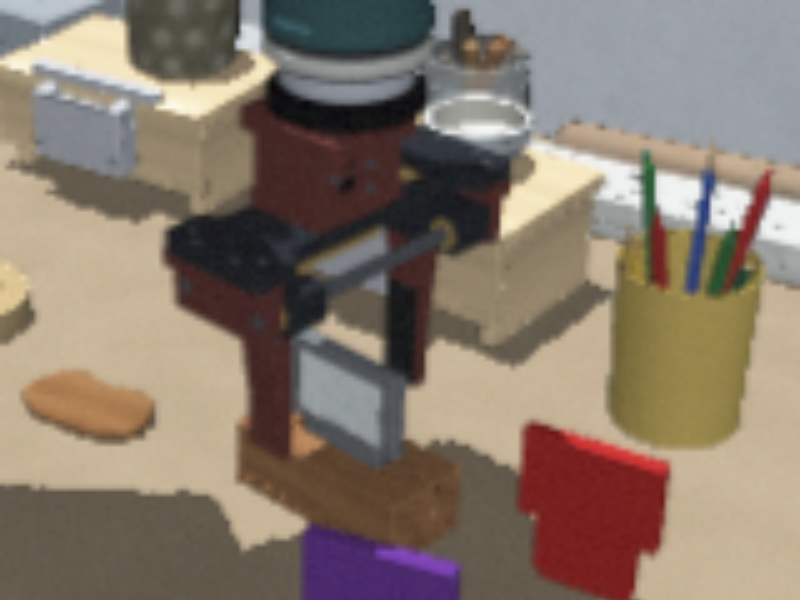

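```bash
python3 -c "
from h import *
p=arm.sense()['position'];yaw=1.398-np.pi/2
im=cv2.resize(cv2.resize(arm.snapshot('scene')[150:275,220:380],(800,625)),(800,625))
for dy in (-.035,0,.035):
  P=seg([0,dy,p[2]-.0155],[0,dy,p[2]+.0325])
  for u in (proj('scene',tf([p[0],p[1],yaw],P))+.5-[220,150])*5: cv2.circle(im,tuple(int(a) for a in u),1,(0,0,255) if dy else (0,255,0),-1)
cv2.imwrite('pics/a3.png',im[150:550,150:550])
"
```

```text
(no output)
```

View pics/a3.png

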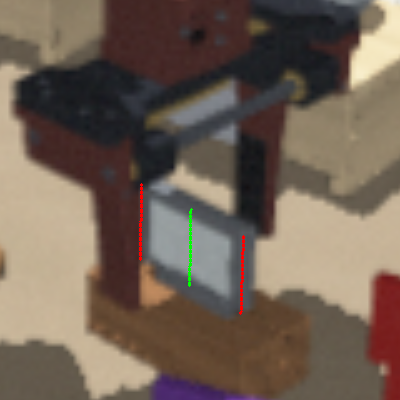

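send_rows --rows '[0,0,0,-0.002,0.0,0.0,1,0,0,0,-0.002,0,0.0,0.5,0,0,0,-0.002,0,0.0,0,0,0,0,-0.002,0,0.0,0,0,0,0,-0.002,0,0.0,0]' --grip_force 30

```text
time: 3.9
position: [0.3825, -0.2172, 0.0586]
tcp_rot: [3.141, 0.0, 1.4]
ft_force: [-0.1, 0.2, -0.6]
width: 0.673
```

send_rows --rows '[0,0,0,0,0.0,0.0,0,0,0,0,0,0,0.0,0,0,0,0,0,0,0.0,0]' --grip_force 30

```text
time: 4.2
position: [0.3822, -0.2171, 0.0582]
tcp_rot: [-3.141, -0.0, 1.4]
ft_force: [0.5, 0.0, -0.2]
width: 0.405
```

```bash
python3 -c "
from h import *
s=arm.sense();print(s['position'],s['tcp_rot'],s['ft_force'],s['moment'],s['width']*88,s['qd'].round(2))
a=arm.snapshot('scene')
cv2.imwrite('pics/a4.png',cv2.resize(a[175:275,240:360],(720,600)))
"
```

```text
[ 0.38217826 -0.21705921  0.05820114] [-3.14149250e+00 -1.06704216e-04  1.40030685e+00] [ 0.48315412  0.02861453 -0.24666625] [-0.02506836 -0.0941839   0.06093344] 35.59767370805904 [-0.  0. -0. -0. -0. -0.]
```

View pics/a4.png

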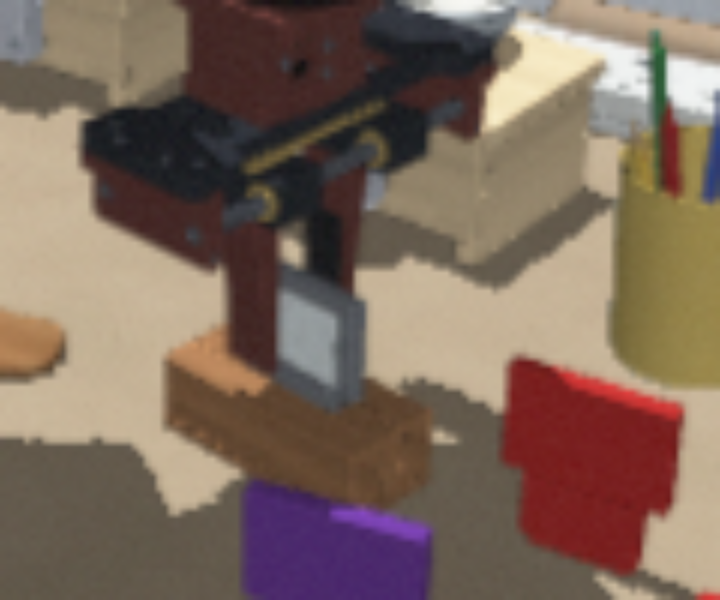

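Fingers are still closing, either side of the plate; keep closing.

send_rows --rows '[0,0,0,0,0.0,0.0,0,0,0,0,0,0,0.0,0,0,0,0,0,0,0.0,0,0,0,0,0,0,0.0,0,0,0,0,0,0,0.0,0]' --grip_force 30

```text
time: 4.75
position: [0.3842, -0.2183, 0.0586]
tcp_rot: [3.138, 0.001, 1.4]
ft_force: [5.7, -0.9, -3.2]
width: 0.11
```

```bash
python3 -c "
from h import *
s=arm.sense();print(s['position'],s['tcp_rot'],s['ft_force'],s['moment'],s['width']*88,s['qd'].round(2))
"
```

```text
[ 0.38424456 -0.21826094  0.05859754] [3.13773522e+00 1.31936070e-03 1.39997627e+00] [ 5.74054119 -0.87742323 -3.24316991] [-0.04026885 -1.16036218  0.06550342] 9.700876440947935 [-0. -0.  0. -0. -0. -0.]
```

send_rows --rows '[0,0,0,0,0.0025,0.0,0,0,0,0,0,0.0025,-0.01,0,0,0,0,0,0.0025,-0.025,0,0,0,0,0,0.0025,-0.045,0,0,0,0,0,0.0025,-0.065,0]'

```text
time: 5.25
position: [0.3834, -0.2167, 0.1241]
tcp_rot: [-3.139, -0.001, 1.4]
ft_force: [0.3, -0.4, -1.2]
width: 0.114
```

send_rows --rows '[0,0,0,0,0,-0.02,0,0,0,0,0,0,-0.04,0,0,0,0,0,0,-0.045,0,0,0,0,0,0,-0.045,0]'

```text
time: 5.65
position: [0.3845, -0.2176, 0.1689]
tcp_rot: [3.141, 0.001, 1.4]
ft_force: [0.0, -0.6, -1.4]
width: 0.108
```

```bash
python3 -c "
from h import *
s=arm.sense();print(s['position'],s['tcp_rot'],s['ft_force'],s['moment'],s['width']*88,s['qd'].round(2))
a=arm.snapshot('scene')
cv2.imwrite('pics/a5.png',cv2.resize(a[150:275,220:370],(720,600)))
delta([.552,-.1175,.168],1.507)
"
```

```text
[ 0.38451976 -0.21755184  0.16887364] [3.14090349e+00 5.16015557e-04 1.40023112e+00] [ 0.00218523 -0.58648498 -1.37754715] [ 0.00042962 -0.09263155 -0.04442817] 9.522332218086493 [ 0.    0.03  0.02  0.   -0.02 -0.  ]
rotvec deg [-0.04 -0.01 -6.12] shift [0.1268 0.1485 0.    ]
```

View pics/a5.png

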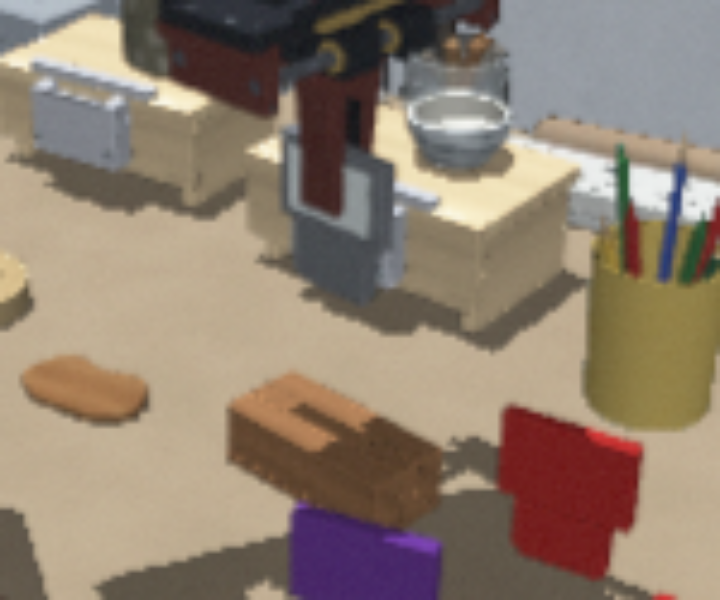

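send_rows --rows '[0,0,-1.2,0.02,0.023,0,0,0,0,-2.5,0.045,0.053,0,0,0,0,-3.6,0.07,0.083,0,0,0,0,-4.9,0.095,0.113,0,0,0,0,-6.1,0.115,0.138,0,0]'

```text
time: 6.2
position: [0.5407, -0.1261, 0.1666]
tcp_rot: [-3.139, -0.001, 1.508]
ft_force: [0.3, -0.2, -1.0]
width: 0.112
```

```bash
python3 -c "
from h import *
s=arm.sense();print(s['position'],s['tcp_rot'])
delta([.557,-.118,.155],1.507)
"
```

```text
[ 0.54070219 -0.12605113  0.16655244] [-3.13894237e+00 -9.92882606e-04  1.50810913e+00]
rotvec deg [-0.15 -0.06  0.06] shift [0.009  0.0158 0.0115]
```

send_rows --rows '[0,0,0,0.005,0.009,0.006,0,0,0,0,0.009,0.0158,0.0135,0,0,0,0,0.009,0.0158,0.0135,0,0,0,0,0.009,0.0158,0.0135,0]'

```text
time: 6.6
position: [0.5547, -0.1199, 0.1537]
tcp_rot: [-3.139, -0.001, 1.506]
ft_force: [0.6, -0.2, 0.1]
width: 0.11
```

```bash
cat > look.py <<'E'
import sys
from h import *
k=sys.argv[1]
s=arm.sense();print(s['position'],s['tcp_rot'],s['ft_force'],s['moment'].round(3),s['width']*88,s['qd'].round(2))
a=arm.snapshot('scene');b=arm.snapshot('top')
cv2.imwrite(f'pics/{k}s_raw.png',a);cv2.imwrite(f'pics/{k}t_raw.png',b)
cv2.imwrite(f'pics/{k}s.png',cv2.resize(a[145:225,260:360],(750,600),interpolation=cv2.INTER_CUBIC))
cv2.imwrite(f'pics/{k}t.png',cv2.resize(b[120:190,225:315],(771,600),interpolation=cv2.INTER_CUBIC))
E
python3 look.py b1
```

```text
[ 0.55467683 -0.11993099  0.15368527] [-3.13859220e+00 -5.11539553e-04  1.50596663e+00] [ 0.63570094 -0.16287219  0.13562171] [-0.016 -0.078  0.062] 9.721060746709494 [-0.01 -0.02 -0.01 -0.    0.    0.  ]
```

View pics/b1s.png

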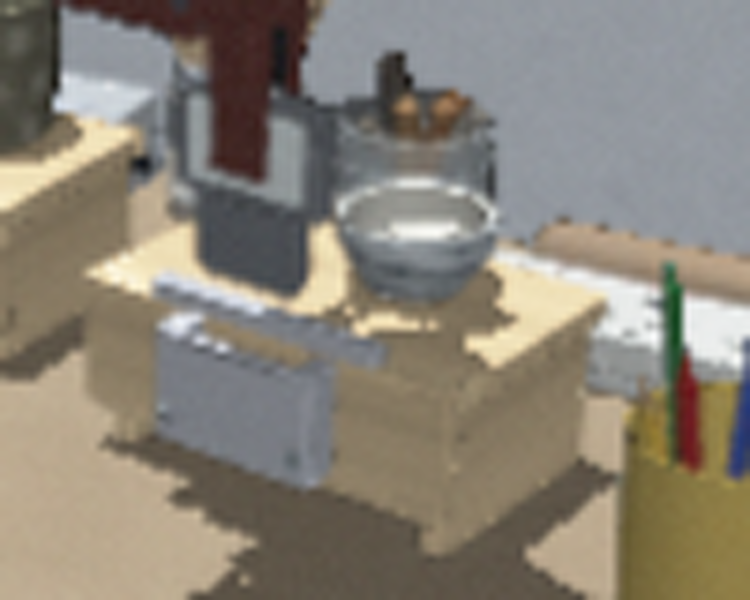

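View pics/b1t.png

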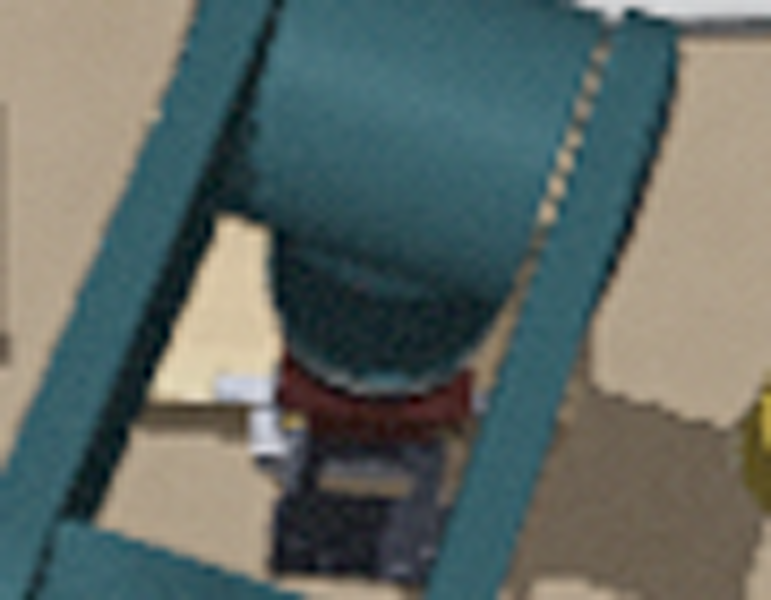

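```bash
cat > rel.py <<'E'
from h import *
import sys
def fit2(n,im,segs,p0,yaw,rng=1):
    G=np.minimum(grad(im,.8),25)
    def cost(v):
        uv=proj(n,tf([p0[0]+v[0]*.005,p0[1]+v[1]*.005,yaw],np.vstack(segs))).astype(np.float32)
        return -cv2.remap(G,uv[:,0],uv[:,1],cv2.INTER_CUBIC).mean()
    best=min((minimize(cost,[x,y],method="Nelder-Mead",options=dict(initial_simplex=np.array([[x,y],[x+.5,y],[x,y+.5]]))) for x in(-1,0,1) for y in(-1,0,1)),key=lambda r:r.fun)
    return (np.array(p0[:2])+best.x*.005).round(4),round(best.fun,2)
if __name__=="__main__":
    k=sys.argv[1];im=cv2.imread(f"pics/{k}s_raw.png");im0=cv2.imread("pics/scene0.png")
    s=arm.sense();p=s["position"];zc=p[2]-.009
    r=top4(.06,.09,.08)
    rs=r+[seg([-.06,-.09,0],[-.06,-.09,.08],40)]
    for yaw in(-.055,-.065,-.075):
        f=fit2("scene",im0,rs,[.625,-.12],yaw);t=fit2("top",cv2.imread("pics/top0.png"),r,[.625,-.12],yaw)
        print("riser",yaw,f,tf([*f[0],yaw],np.array([[-.067,0,.078]])).round(4),"top",t,tf([*t[0],yaw],np.array([[-.067,0,.078]])).round(4))
    yaw=s["tcp_rot"][2]-np.pi/2
    x=-.005
    hs=[seg([x,.035,zc-.0065],[x,.035,zc+.0415]),seg([-.005,-.035,zc-.0065],[-.005,-.035,zc+.0415],20),seg([.005,-.035,zc-.0065],[.005,-.035,zc+.0415],50),
        seg([x,.035,zc-.0065],[x,.025,zc-.0065],15),seg([x,.025,zc-.0365],[x,.025,zc-.0065],40),seg([.005,-.025,zc-.0365],[.005,-.025,zc-.0065],40),seg([-.003,-.022,zc-.0415],[-.003,.022,zc-.0415],50)]
    h=fit2("scene",im,hs,p[:2],yaw);print("TCP",p.round(4),"holder scene",h, "diff",h[0]-p[:2])
    im2=cv2.resize(im[145:225,260:360],(800,640),interpolation=cv2.INTER_CUBIC)
    for P in hs:
        for u in (proj("scene",tf([*h[0],yaw],P))+.5-[260,145])*8: cv2.circle(im2,tuple(int(a) for a in u),1,(0,0,255),-1)
    yr=-.065;f=fit2("scene",im0,rs,[.625,-.12],yr)
    ch=r+[seg([-.079,-.038,.078],[-.079,.038,.078]),seg([-.06,-.055,.088],[-.06,.055,.088]),seg([-.05,-.055,.088],[-.05,.055,.088]),seg([-.079,-.038,.03],[-.079,-.038,.078]),seg([-.079,.038,.03],[-.079,.038,.078])]
    for P in ch:
        for u in (proj("scene",tf([*f[0],yr],P))+.5-[260,145])*8: cv2.circle(im2,tuple(int(a) for a in u),1,(0,200,0),-1)
    cv2.imwrite(f"pics/{k}ov.png",im2[:600])
E
python3 rel.py b1
```

```text
riser -0.055 (array([ 0.6277, -0.1228]), np.float64(-20.48)) [[ 0.5608 -0.1191  0.078 ]] top (array([ 0.6225, -0.1206]), np.float64(-18.95)) [[ 0.5556 -0.1169  0.078 ]]
riser -0.065 (array([ 0.6282, -0.1231]), np.float64(-20.55)) [[ 0.5613 -0.1187  0.078 ]] top (array([ 0.6227, -0.1207]), np.float64(-19.05)) [[ 0.5558 -0.1163  0.078 ]]
riser -0.075 (array([ 0.6291, -0.1232]), np.float64(-20.6)) [[ 0.5623 -0.1182  0.078 ]] top (array([ 0.623 , -0.1207]), np.float64(-19.07)) [[ 0.5562 -0.1157  0.078 ]]
TCP [ 0.5553 -0.1203  0.1546] holder scene (array([ 0.5537, -0.1176]), np.float64(-19.3)) diff [-0.00162648  0.00267203]
```

View pics/b1ov.png

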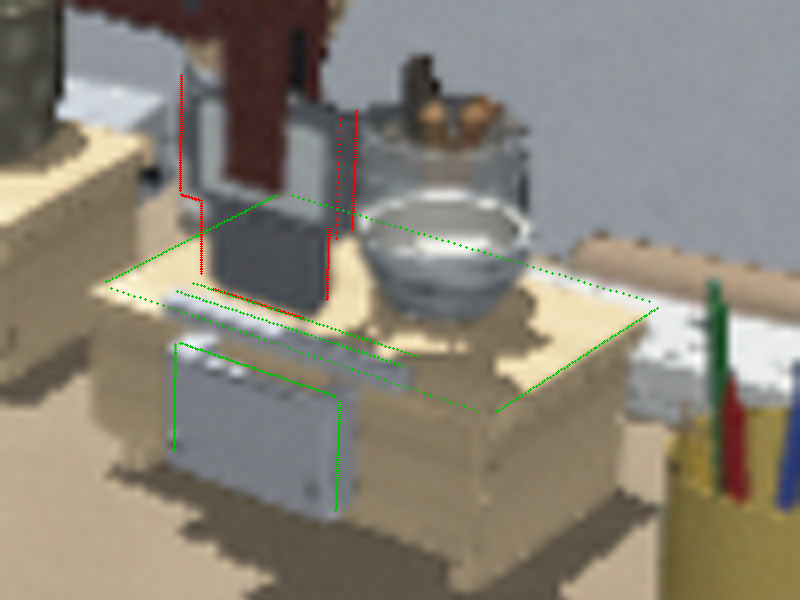

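```bash
python3 - <<'E'
import cv2
s=cv2.imread("pics/scene0.png")
def crop(im,x0,y0,w,h,k,name):
    c=cv2.resize(im[y0:y0+h,x0:x0+w],None,fx=k,fy=k,interpolation=cv2.INTER_CUBIC)
    for i in range(0,w,5):
        cv2.line(c,(i*k,0),(i*k,6 if i%10 else 14),(0,0,255),1)
        if i%10==0: cv2.putText(c,str(x0+i),(i*k,26),0,.4,(0,0,255),1)
    for j in range(0,h,5):
        cv2.line(c,(0,j*k),(6 if j%10 else 14,j*k),(0,0,255),1)
        if j%10==0: cv2.putText(c,str(y0+j),(16,j*k+4),0,.4,(0,0,255),1)
    cv2.imwrite(name,c)
crop(s,268,165,80,56,10,"pics/g0.png")
crop(cv2.imread("pics/b1s_raw.png"),270,145,60,60,10,"pics/g1.png")
E
```

```text
(no output)
```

View pics/g0.png

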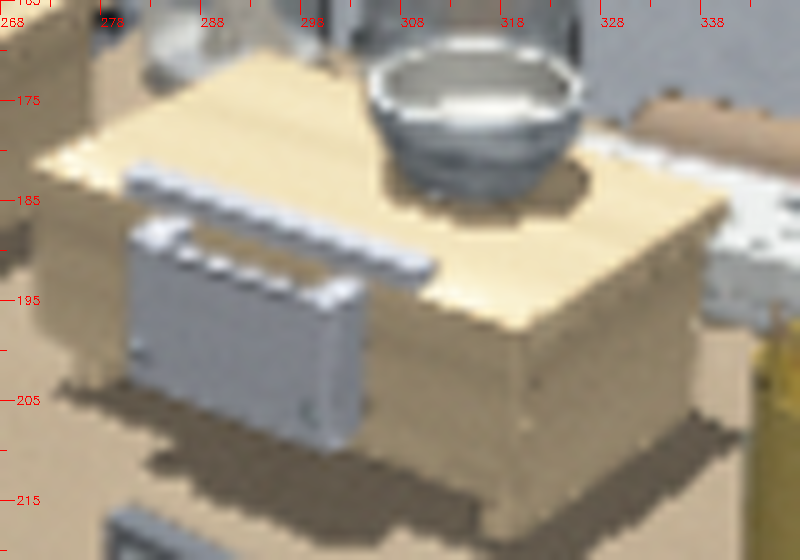

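View pics/g1.png

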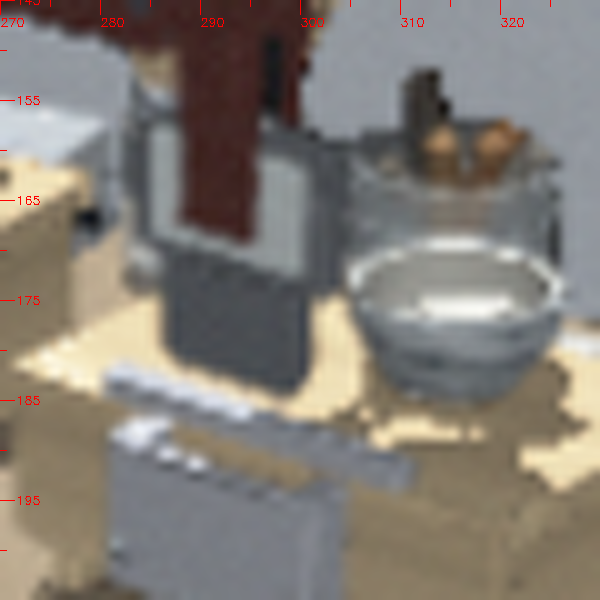

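```bash
python3 - <<'E'
from h import *
from scipy.optimize import least_squares
M=np.array([[-.06,.09,.08],[-.06,-.09,.08],[.06,-.09,.08],[.06,.09,.08],[-.06,-.09,0]])
U=np.array([[271.0,181.3],[320.3,197.9],[341,185],[293.5,170],[318.3,219]])-.5
t=np.array([[88,40],[342,55],[336,220],[77,207]])/5+[225,125]-.5
Mt=M[[3,2,1,0]]
for nm,sel in(("scene",(1,0)),("top",(0,1)),("both",(1,1))):
    r=least_squares(lambda p:np.r_[sel[0]*(proj("scene",tf(p,M))-U).ravel(),sel[1]*(proj("top",tf(p,Mt))-t).ravel()],[.624,-.12,-.06])
    print(nm,r.x.round(4),"mouth",tf(r.x,np.array([[-.067,0,.078]])).round(4),r.fun.round(1))
    if nm=="scene":
        for q in([-.079,.038,.078],[-.079,-.038,.078],[-.06,-.038,.078],[-.06,.055,.088],[-.06,-.055,.088],[-.05,.055,.088],[-.05,-.055,.088],[-.079,-.027,.082]): print(q,(proj("scene",tf(r.x,np.array([q])))+.5).round(1))
# holder predicted from TCP
p=np.array([.5550,-.1201,.1541]);zc=p[2]-.009;yaw=1.506-np.pi/2
for q in([-.005,.025,-.0365],[-.005,-.025,-.0365],[.005,-.025,-.0365],[-.003,.022,-.0415],[-.003,-.022,-.0415],[-.005,.035,-.0065],[-.005,-.035,-.0065],[.005,-.035,-.0065]):
    print(q,(proj("scene",tf([p[0],p[1],yaw],np.array([[q[0],q[1],q[2]+zc]])))+.5).round(1))
E
```

```text
scene [ 0.6233 -0.1203 -0.0568] mouth [[ 0.5564 -0.1165  0.078 ]] [-0.  -0.3 -0.4 -0.6  0.2 -1.6  0.  -0.6  0.2  2.4 -0.  -0.   0.  -0.
 -0.   0.  -0.  -0. ]
[-0.079, 0.038, 0.078] [[280.4 188.1]]
[-0.079, -0.038, 0.078] [[301.1 195.1]]
[-0.06, -0.038, 0.078] [[304.8 192.9]]
[-0.06, 0.055, 0.088] [[279.8 181.6]]
[-0.06, -0.055, 0.088] [[309.8 191.4]]
[-0.05, 0.055, 0.088] [[281.8 180.5]]
[-0.05, -0.055, 0.088] [[311.7 190.2]]
[-0.079, -0.027, 0.082] [[298.  192.9]]
top [ 0.6223 -0.1214 -0.0574] mouth [[ 0.5554 -0.1176  0.078 ]] [ 0.  -0.  -0.  -0.   0.  -0.   0.  -0.   0.   0.  -0.4 -0.2  0.4 -0.4
  0.2  0.4 -0.2  0.2]
both [ 0.6225 -0.121  -0.0573] mouth [[ 0.5556 -0.1172  0.078 ]] [ 0.  -0.1 -0.3 -0.4  0.2 -1.5  0.1 -0.5  0.2  2.6 -0.5 -0.2  0.3 -0.5
  0.   0.4 -0.3  0.1]
[-0.005, 0.025, -0.0365] [[286.1 179.7]]
[-0.005, -0.025, -0.0365] [[299.8 184.1]]
[0.005, -0.025, -0.0365] [[301.8 183. ]]
[-0.003, 0.022, -0.0415] [[287.3 181.2]]
[-0.003, -0.022, -0.0415] [[299.3 185.2]]
[-0.005, 0.035, -0.0065] [[283.5 169.5]]
[-0.005, -0.035, -0.0065] [[303.  175.5]]
[0.005, -0.035, -0.0065] [[305.  174.4]]
```

```bash
python3 -c "
from h import *
print(arm.sense()['position'])
delta([.5565,-.118,.143],1.513)"
```

```text
[ 0.55532648 -0.12027203  0.15460589]
rotvec deg [-0.06 -0.01 -0.43] shift [0.0023 0.001  0.0116]
```

send_rows --rows '[0,0,-0.4,0.0023,0.001,0.005,0,0,0,-0.4,0.0023,0.001,0.0116,0,0,0,-0.4,0.0023,0.001,0.0116,0,0,0,-0.4,0.0023,0.001,0.0116,0]'

```text
time: 7.1
position: [0.5573, -0.1174, 0.1428]
tcp_rot: [-3.141, -0.0, 1.514]
ft_force: [-0.1, 0.3, -0.8]
width: 0.112
```

```bash
cat > g.py <<'E'
import sys
from h import *
x0,y0,w,h,k=[int(a) for a in sys.argv[2:7]]
s=arm.sense();p=s["position"];print(p.round(4),s['tcp_rot'].round(4),s['ft_force'].round(2),s['moment'].round(3),(s['width']*88).round(2))
im=arm.snapshot("scene");cv2.imwrite(f"pics/{sys.argv[1]}_raw.png",im)
c=cv2.resize(im[y0:y0+h,x0:x0+w],None,fx=k,fy=k,interpolation=cv2.INTER_CUBIC)
for i in range(0,w,10): cv2.line(c,(i*k,0),(i*k,10),(0,0,255),1);cv2.putText(c,str(x0+i),(i*k,22),0,.4,(0,0,255),1)
for j in range(0,h,10): cv2.line(c,(0,j*k),(10,j*k),(0,0,255),1);cv2.putText(c,str(y0+j),(12,j*k+4),0,.4,(0,0,255),1)
cv2.imwrite(f"pics/{sys.argv[1]}.png",c)
E
python3 g.py c1 270 150 50 50 12; python3 -c "
from h import *
s=arm.sense();p=s['position'];zc=p[2]-.009;yaw=s['tcp_rot'][2]-np.pi/2
for q in([-.005,.025,-.0365],[.005,-.025,-.0365],[-.003,.022,-.0415],[-.003,-.022,-.0415],[-.005,.035,-.0065],[.005,-.035,-.0065]):
    print(q,(proj('scene',tf([p[0],p[1],yaw],np.array([[q[0],q[1],q[2]+zc]])))+.5).round(1))"
```

```text
[-0.005, 0.025, -0.0365] [[285.7 182.6]]
[0.005, -0.025, -0.0365] [[301.4 186. ]]
[-0.003, 0.022, -0.0415] [[286.9 184.2]]
[-0.003, -0.022, -0.0415] [[298.9 188.1]]
[-0.005, 0.035, -0.0065] [[283.1 172.6]]
[0.005, -0.035, -0.0065] [[304.6 177.5]]Traceback (most recent call last):
  File "g.py", line 4, in <module>
    s=arm.sense();p=s["position"];print(p.round(4),s['tcp_rot'].round(4),s['ft_force'].round(2),s['moment'].round(3),(s['width']*88).round(2))
                                                                                                                     ^^^^^^^^^^^^^^^^^^^^^
AttributeError: 'float' object has no attribute 'round'
```

```bash
sed -i "s/(s\['width'\]\*88).round(2)/s['width']*88/" g.py; python3 g.py c1 270 150 50 50 12
```

```text
[ 0.5573 -0.1174  0.1428] [-3.1408e+00 -2.0000e-04  1.5135e+00] [-0.12  0.29 -0.78] [-0.026 -0.057 -0.001] 9.825521336263165
```

View pics/c1.png

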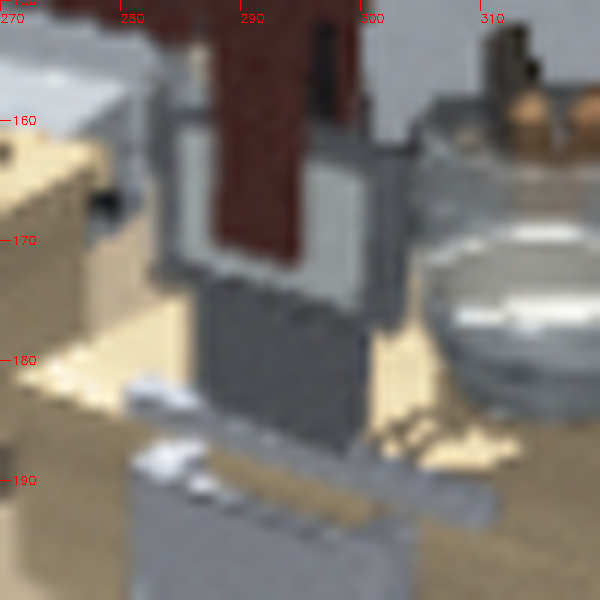

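```bash
python3 -c "
from h import *
delta([.554,-.1188,.1345],1.513)"
```

```text
rotvec deg [-0.02 -0.01  0.03] shift [-0.0015 -0.0034  0.0085]
```

send_rows --rows '[0,0,0,-0.0015,-0.0034,0,0,0,0,0,-0.0015,-0.0034,0.004,0,0,0,0,-0.0015,-0.0034,0.0085,0,0,0,0,-0.0015,-0.0034,0.0085,0,0,0,0,-0.0015,-0.0034,0.0085,0]'

```text
time: 7.65
position: [0.5541, -0.1187, 0.1343]
tcp_rot: [-3.141, -0.0, 1.514]
ft_force: [-0.5, 0.3, -0.4]
width: 0.112
```

```bash
python3 g.py c2 270 150 50 50 12
```

```text
[ 0.5541 -0.1187  0.1343] [-3.1411e+00 -2.0000e-04  1.5136e+00] [-0.47  0.34 -0.42] [-0.028 -0.031  0.038] 9.899568640448866
```

View pics/c2.png

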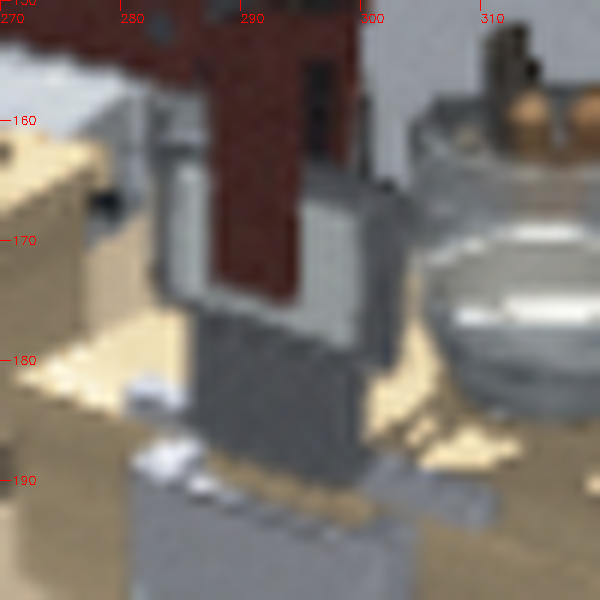

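send_rows --rows '[0,0,0,0,0.001,0,0,0,0,0,0,0.002,0,0,0,0,0,0,0.003,0,0,0,0,0,0,0.003,0,0]'

```text
time: 8.1
position: [0.5575, -0.119, 0.1347]
tcp_rot: [3.141, -0.0, 1.514]
ft_force: [0.1, -0.6, -0.2]
width: 0.113
```

send_rows --rows '[0,0,0,0,0.001,0,0,0,0,0,0,0.001,0,0]'

```text
time: 8.3
position: [0.5584, -0.119, 0.1347]
tcp_rot: [3.141, -0.0, 1.514]
ft_force: [1.0, -0.0, -0.5]
width: 0.112
```

send_rows --rows '[0,0,0,0,0.001,0,0,0,0,0,0,0.001,0,0]'

```text
time: 8.5
position: [0.5593, -0.1191, 0.1346]
tcp_rot: [3.141, -0.0, 1.514]
ft_force: [0.7, -0.0, -0.7]
width: 0.115
```

send_rows --rows '[0,0,0,0,0.001,0,0,0,0,0,0,0.001,0,0]'

```text
time: 8.7
position: [0.5604, -0.1191, 0.1346]
tcp_rot: [3.141, -0.0, 1.514]
ft_force: [-0.4, 0.7, -0.6]
width: 0.111
```

send_rows --rows '[0,0,0,0,0.001,0,0,0,0,0,0,0.001,0,0]'

```text
time: 8.9
position: [0.561, -0.1191, 0.1345]
tcp_rot: [-3.141, -0.0, 1.514]
ft_force: [-1.2, 0.2, -1.0]
width: 0.113
```

send_rows --rows '[0,0,0,0,0.001,0,0,0,0,0,0,0.001,0,0]'

```text
time: 9.1
position: [0.5611, -0.119, 0.1343]
tcp_rot: [-3.139, -0.0, 1.514]
ft_force: [-4.3, 0.4, 0.9]
width: 0.11
```

send_rows --rows '[0,0,0,0,-0.003,0,0,0,0,0,0,-0.0055,0,0,0,0,0,0,-0.0055,0,0,0,0,0,0,-0.0055,0,0]'

```text
time: 9.5
position: [0.557, -0.119, 0.1348]
tcp_rot: [3.141, 0.0, 1.514]
ft_force: [-0.3, -0.1, -0.9]
width: 0.112
```

Now descend to 2 mm steps, tip into the mouth (plunger top is at bottom z = 57 mm, TCP 0.1075).

send_rows --rows '[0,0,0,0,0,0.003,0,0,0,0,0,0,0.006,0,0,0,0,0,0,0.009,0,0,0,0,0,0,0.009,0]'

```text
time: 9.9
position: [0.5563, -0.1187, 0.125]
tcp_rot: [-3.141, -0.0, 1.514]
ft_force: [-0.3, 0.4, -1.5]
width: 0.111
```

```bash
python3 g.py c3 270 150 50 50 12
```

```text
[ 0.5563 -0.1187  0.125 ] [-3.1405e+00 -4.0000e-04  1.5137e+00] [-0.32  0.41 -1.45] [-0.037 -0.067  0.029] 9.75014425761833
```

View pics/c3.png

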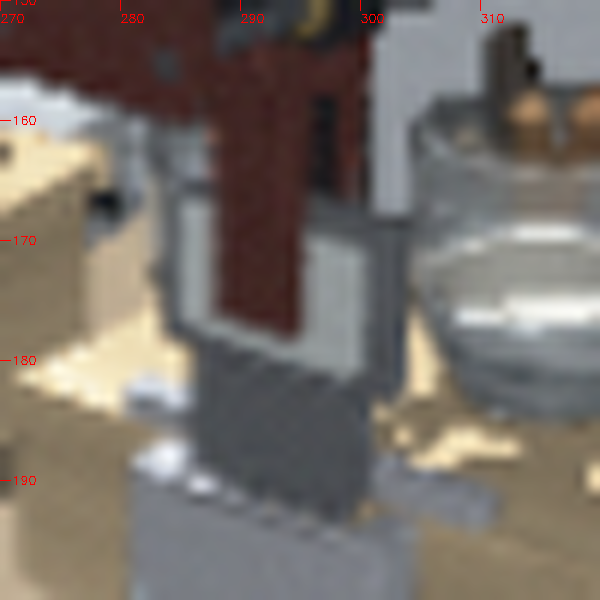

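send_rows --rows '[0,0,0,0,0,0.002,0,0,0,0,0,0,0.004,0,0,0,0,0,0,0.006,0,0,0,0,0,0,0.006,0]'

```text
time: 10.35
position: [0.5564, -0.1188, 0.1193]
tcp_rot: [-3.141, -0.0, 1.514]
ft_force: [-0.5, -0.5, -0.6]
width: 0.107
```

```bash
python3 g.py c4 270 150 50 50 12
```

```text
[ 0.5564 -0.1188  0.1193] [-3.1410e+00 -3.0000e-04  1.5137e+00] [-0.46 -0.52 -0.61] [-0.011 -0.061 -0.008] 9.458345241451488
```

send_rows --rows '[0,0,0,0,0,0.003,0,0,0,0,0,0,0.006,0,0,0,0,0,0,0.009,0,0,0,0,0,0,0.011,0,0,0,0,0,0,0.011,0]' --grip_force 45

```text
time: 10.9
position: [0.5564, -0.1188, 0.1082]
tcp_rot: [-3.141, -0.0, 1.514]
ft_force: [-0.1, -0.1, -1.9]
width: 0.112
```

send_rows --rows '[0,0,0,0,0,0.003,0,0,0,0,0,0,0.006,0,0,0,0,0,0,0.009,0,0,0,0,0,0,0.009,0]'

```text
time: 11.3
position: [0.557, -0.119, 0.0997]
tcp_rot: [3.141, 0.0, 1.514]
ft_force: [-0.6, 1.0, 4.7]
width: 0.114
```

```bash
python3 g.py c5 270 150 50 50 12
```

```text
[ 0.557  -0.119   0.0997] [3.1411 0.     1.5137] [-0.63  1.01  4.67] [0.049 0.098 0.01 ] 10.001194887454337
```

View pics/c5.png

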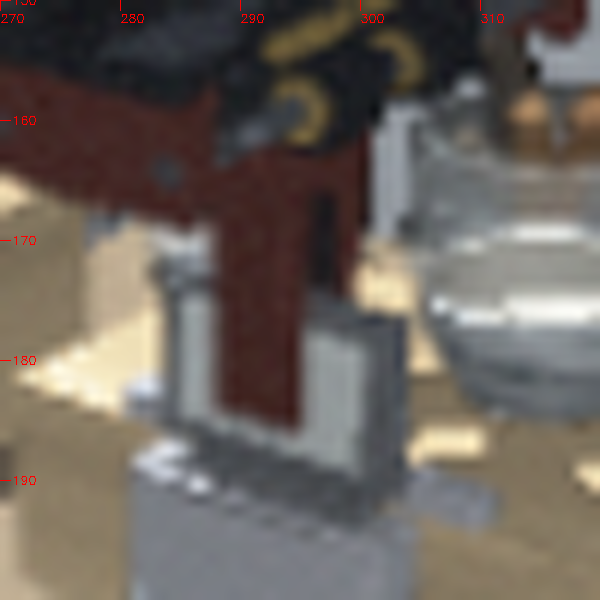

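send_rows --rows '[0,0,0,0,0,0.002,0,0,0,0,0,0,0.004,0,0,0,0,0,0,0.006,0,0,0,0,0,0,0.006,0]'

```text
time: 11.75
position: [0.557, -0.119, 0.094]
tcp_rot: [3.141, 0.0, 1.514]
ft_force: [-0.5, -0.5, 7.4]
width: 0.109
```

send_rows --rows '[0,0,0,0,0,0.001,0,0,0,0,0,0,0.001,0]'

```text
time: 11.95
position: [0.5569, -0.1189, 0.0932]
tcp_rot: [3.141, 0.0, 1.514]
ft_force: [-1.0, 0.9, 8.1]
width: 0.108
```

send_rows --rows '[0,0,0,0,0,0.001,0,0,0,0,0,0,0.001,0]'

```text
time: 12.15
position: [0.557, -0.1189, 0.0929]
tcp_rot: [3.141, 0.0, 1.514]
ft_force: [-3.0, 1.4, 13.0]
width: 0.112
```

send_rows --rows '[0,0,0,0,0,0.001,0,0,0,0,0,0,0.001,0]'

```text
time: 12.35
position: [0.557, -0.1189, 0.0928]
tcp_rot: [3.14, 0.0, 1.514]
ft_force: [-4.7, 3.2, 20.9]
width: 0.109
```

send_rows --rows '[0,0,0,0,0,0,0,0,0,0,0,0,0,0,0,0,0,0,0,0,0,0,0,0,0,0,0,0,0,0,0,0,0,0,0]'

```text
time: 12.85
position: [0.557, -0.1189, 0.0928]
tcp_rot: [3.14, 0.0, 1.514]
ft_force: [-4.8, 2.0, 20.7]
width: 0.112
```

```bash
python3 g.py c6 240 145 75 55 10
```

```text
[ 0.557  -0.1189  0.0928] [3.1404e+00 3.0000e-04 1.5138e+00] [-4.85  1.96 20.67] [ 0.182  1.03  -0.015] 9.854256087550956
```

View pics/c6.png

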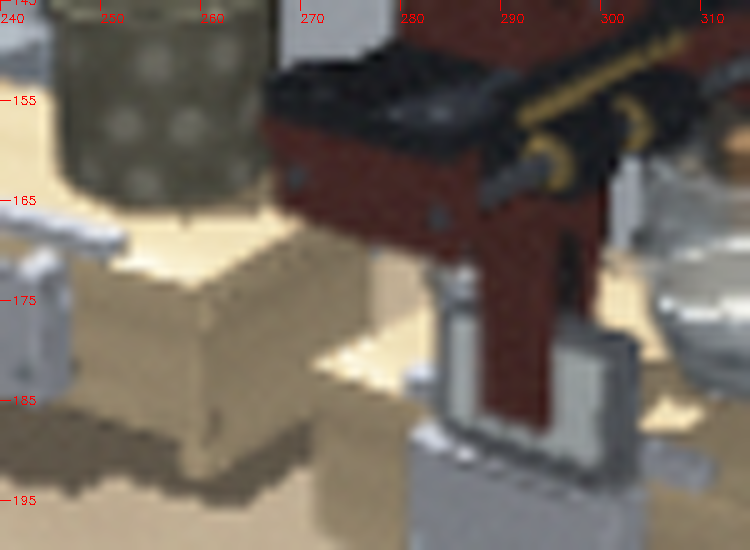

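```bash
python3 -c "
from station import arm
s=arm.sense();print(s['time'],s['position'],s['ft_force']);print(arm.finish_job())"
```

```text
12.9 [ 0.5569915  -0.11892145  0.09280176] [-4.28743465  1.16520442 22.00631302]
the job is handed in; nothing more can be done
None
```

I took the grey label holder out of its block and slid its tongue into the label channel on the bowl's riser. I pressed it home and handed the job in at 12.9 s, still holding it there.

**Seating:** The downward force rose smoothly from about 5 to 8 N over the last part of the plunger's stroke. It then climbed to about 21 N with almost no further movement, so the holder is against a hard stop. The tool stopped at z = 92.8 mm, against 93.5 mm worked out beforehand. The last picture shows the shoulders on the metal.

**Forces:** At the end the arm was pushing down with about 21 N, with a steady sideways force of about 5 N. The grip was set to 45 N. All of these are under the limits.

**Other items:** The arm made no contact with the other riser. In the last picture, the parts of the bowl, the pot and both risers that it shows look unmoved. I did not check the jar, tape, rib and cutter again, but the arm did not go near them.

**Measurement disagreements:** The two camera views and the networks differed by 2 to 7 mm on where the channel is. I settled its x position by lightly touching the plate behind it with the tongue, which gave 0.557 m. For y I used a compromise value, and the tongue went in without any noticeable side force.

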